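# Fill the demagnetiser box and hold its dead-man lever

## Robot

A 7-joint arm with a two-finger parallel gripper is mounted at the origin on a cart in front of the work surface, level with it; the furniture and walls round the work are solid. World frame = base frame: x ahead of the robot, y to its left, z up, the work surface at z = 0. Lengths are in m, angles in rad, forces in N, time in s.
With the tool pointing down it reaches from about 0.4 to 0.875 m from the base axis. Payload 19.3 kg.
Tool frame: the origin (TCP) lies at the very end of the fingers, on their centre line; the grasp point (between the pads) lies 19 mm behind it; z points along the fingers, y is the line along which they close (so a half turn about z gives the same grasp; the last joint's range is limited). The gripper opens to 85 mm and grips with 20 to 120 N. Pads are 22 mm wide; open, the fingers measure 114 mm over their backs; the gripper's body (76 mm by 85 mm) begins 54 mm behind the grasp point. The pads swing forward as they close: fully open they stand 13 mm farther back than shut.
Start: joints at [-1.271, 0.521, -0.036, 1.599, 0.021, 1.021, -0.113], TCP at [0.226, 0.583, 0.231] pointing down, gripper open.
Joint ranges: [-2.91, 2.91], [-0.3, 2.13], [-1.5, 1.42], [0.17, 2.43], [-1.26, 4.41], [0.16, 1.93], [-2.52, 2.52]. Speed limits (rad/s): [1.89, 1.89, 2.39, 2.39, 3.01, 3.01, 3.01].

## Interface

Orientations are given as [roll, pitch, yaw] about the fixed x, y, z axes, in that order (R = Rz(yaw) Ry(pitch) Rx(roll)).
In Python, from workcell import monitor, optics, job_done gives the robot as it stands.
- The arm moves only by the shell command python3 -m handwheel 'ROWS' [FORCE]. ROWS is JSON, a list of rows, each an object of numbers: "dx", "dy", "dz": the shift along the tool's x, y, z in cm; "wx", "wy", "wz": the turn, a rotation vector about the tool's x, y, z in rad; "claw": the opening in per cent of the stroke, from 0 (shut) to 100 (fully open). A call has 1 to 8 rows; each row shifts and turns the commanded pose from where the row before left it, along the tool's axes as they then stand; what a row does not reach is not made up. A row lasts 1/8 s, in which the tool goes at most 62.5 mm and 10.7 degrees, less where a joint would pass 70% of its speed; a pose out of reach is approached as far as the arm can. A call with a gripper value outside its range is refused whole. The fingers move at their own pace and stop on an object; FORCE is the grip in N (left out, the last holds). Time passes only in rows, so rows that do not move let the fingers close. It gives the time, the measured TCP pose, the force, the opening and the grip force at its end, in the units of the state.
- monitor.observe(): the state, without advancing time (a new reading comes with each control period).
- optics.grab_frame(name): name is "side" or "top"; returns a dict with "frame" (480x640x3 uint8, blue, green, red), "fovy" (degrees; the focal length in pixels is half the picture's height over the tangent of half this angle, whatever the lens; pixels are square), "cx", "cy" (the principal point, pixels), "k1" (the pictures are not rectified: a ray, as slopes to the right and down, at radius r is drawn at 1 + k1 r^2 times it, then the intrinsics apply), "R" (3x3) and "t" (3): a world point X has camera coordinates R X + t. Camera axes: x right, y down, z forward; pixel columns grow to the right and rows downward; lengths in m; the calibration is good to about 2 mm. A picture is of the moment at which its call begins. There is no depth.
- job_done(): hands the job in; it is judged then, once.
Trained networks look in the newest picture that a camera, given by its name, has taken for a name from the list of things; names that differ only in an ending like _2 or _b are one class to them, and where a whole thing is asked for, a point or a joint stands for the part that bears it (a point fixed in the world has none). Each returns a list of dicts, best first, with "p" (0 to 1); they miss things now and then, are a little off and sometimes report something else, mostly with a low value. They report only what shows in the picture. A call takes as long as a camera call. They do not tell look-alikes from the thing itself.
- optics.masks_of(name, camera): "region" (480x640 bool, what is visible of it) and "rect" ([left, top, width, height] in pixels, round what is visible of it).
The state is a dict: "clock": time; "qpos": joint angles; "qd": joint speeds; "joint_efforts": joint torques, N m; "position": TCP position; "tool_rot": TCP orientation; "force": force on the tool from outside, world axes, zero at the start; "moment": the same for the moment, N m; "grip_width": finger opening in m; "finger_force": force on a finger pad.
Only numpy, scipy, OpenCV 4.12 (cv2) and the standard library are available. Lean on these libraries where they do the work, as an engineer would, in place of code of your own. Each camera call takes 0.05 s, during which the arm holds its last target. There are 200 camera calls.

## Task

Take the dark pinion and the black sleeve that stand on the bench at the left and right of the blue demagnetiser (not the similar stock at the back of the bench) and stand them upright in the free space of its open box, beside the bright pinion that is already in it, all three flat on the box floor. Only then press the yellow spring-loaded dead-man lever down until its black pointer stands in the green band of the scale, never as far as the red, and finish while still holding it there, since it springs back when let go. Leave the plug gauge, the grey ring gauge and the micrometer where they are.

Things in the scene. Friction and masses are not known exactly. Their poses are not given: they have to be found in the camera images.
- demagnetiser: Blue bench demagnetiser, fixed to the bench; base 125 (x) x 305 (y) mm, its top 20 mm above the bench. Origin on the bench under the base (the base spans y -145 to +160, x -62 to +63 mm). Seen from the robot at yaw 0 (x away from the robot, y to the left) the open box is on the left part and the lever on the right part.
- box_floor (a point): Centre of the inner floor of the aluminium open box on the demagnetiser, 24 mm above the bench, same axes as the demagnetiser. Inside the box is 72 mm (x) by 196 mm (y); walls 4 mm thick, rising 15 mm above the inner floor. The three parts stand in one row along y with about 18 mm of spare length in all.
- pinion_bright: Bright two-rim pinion, diameter 66 mm, 48 mm tall, 0.62 kg, loose, already standing in the box near its +y end. Origin: centre of its underside, z up its axis.
- pinion_dark: Dark pinion, diameter 58 mm, 50 mm tall, about 0.6 kg, standing loose on the bench to the left or right of the demagnetiser. Origin: centre of its underside, z up its axis.
- sleeve_black: Black splined sleeve, diameter 54 mm, 78 mm tall, about 0.55 kg, standing loose on the bench on the other side of the demagnetiser. Origin: centre of its underside, z up its axis.
- lever_pad (a point): Centre of the flat top of the yellow pad (40 mm along the lever, 34 mm wide) at the robot-side end of the dead-man lever; moves with it. About 107 mm above the bench at rest, its top sloping up towards the robot by 0.4 rad less the joint value. Its height above the bench is 60 + 105 sin(0.4 - q) + 7 cos(0.4 - q) mm at joint value q.
- lever_hinge (a point): Centre of the lever's hinge, 60 mm above the bench, at x 50, y -108 mm of the demagnetiser; the hinge line runs along the demagnetiser's y. The pad's top centre lies 105 mm out along the lever and 7 mm over its line.
- scale (a point): Centre of the green band on the white upright scale that stands beside the pad (from 19 to 37 mm to the +y side of the pad's centre, top 116 mm above the bench), facing the robot; the green band is 80 mm above the bench, a red band lies below it.
- deadman_lever (a joint): Dead-man lever angle in rad: 0 at rest (up), grows as the pad is pressed down, stop at 0.44. The spring returns it to 0 when let go; the push at the pad is about 5 N to start, 9 N at mid travel, 15 N at the stop. The pointer is in the green band from 0.15 to 0.29 (pad 16 to 30 mm below rest; middle 0.22, 23 mm) and touches the red from 0.36 (pad about 37 mm below rest).
- plug_gauge: Black plug gauge, diameter 28 mm, 100 mm tall, standing on the bench: leave alone. Origin: centre of its underside.
- ring_gauge_1: Grey steel ring gauge, diameter 60 mm, 18 mm thick, lying flat in front of the demagnetiser: leave alone. Origin: centre of its underside.
- micrometer: Grey outside micrometer, 56 x 137 x 16 mm, lying flat at the front right: leave alone. Origin: centre of its underside.
There are look-alikes about, which are no part of the job. What is shaped like the sleeve_black but orange or purple is not meant.

How it is judged:
On the way, in this order (a step that is already met when the one before it is completed fails the run):
1. both loose parts stand in the box beside the bright pinion and are let go (x of pinion_dark in the frame of box_floor between -0.02 and 0.02 m and y of pinion_dark in the frame of box_floor between -0.085 and 0.085 m and z of pinion_dark in the frame of box_floor between -0.004 and 0.005 m and angle between each of pinion_dark, sleeve_black, pinion_bright's own z axis and vertical below 0.08 rad and x of sleeve_black in the frame of box_floor between -0.02 and 0.02 m and y of sleeve_black in the frame of box_floor between -0.085 and 0.085 m and z of sleeve_black in the frame of box_floor between -0.004 and 0.005 m and x of pinion_bright in the frame of box_floor between -0.02 and 0.02 m and y of pinion_bright in the frame of box_floor between -0.085 and 0.085 m and z of pinion_bright in the frame of box_floor between -0.004 and 0.005 m and contact force between the fingers and pinion_dark below 0.1 N and contact force between the fingers and sleeve_black below 0.1 N and contact force between the fingers and pinion_bright below 0.1 N), for 0.2 s.
2. the lever is held in the green band for a second (value of joint deadman_lever between 0.15 and 0.29 rad and contact force between any of the fingers, the arm and deadman_lever above 2 N), for 1 s.
At the end, for the whole second after the job is handed in: All three parts stand upright (within 0.08 rad) on the box floor (within 5 mm) inside the box and are not touched by the fingers, and the robot itself still presses the lever (over 2 N) with its angle between 0.15 and 0.29 rad, the green band (all of step 1 and all of step 2); the arm keeps its last pose, push and grip.
It fails at once if the lever is pressed into the red (past 0.36 rad) (value of joint deadman_lever above 0.36 rad).
It fails at once if the lever is pressed (past 0.1 rad) before all three parts stand in the box (value of joint deadman_lever above 0.1 rad and not ((x of pinion_dark in the frame of box_floor between -0.02 and 0.02 m and y of pinion_dark in the frame of box_floor between -0.085 and 0.085 m and z of pinion_dark in the frame of box_floor between -0.004 and 0.005 m and angle between pinion_dark's own z axis and vertical below 0.08 rad) and (x of sleeve_black in the frame of box_floor between -0.02 and 0.02 m and y of sleeve_black in the frame of box_floor between -0.085 and 0.085 m and z of sleeve_black in the frame of box_floor between -0.004 and 0.005 m and angle between sleeve_black's own z axis and vertical below 0.08 rad) and (x of pinion_bright in the frame of box_floor between -0.02 and 0.02 m and y of pinion_bright in the frame of box_floor between -0.085 and 0.085 m and z of pinion_bright in the frame of box_floor between -0.004 and 0.005 m and angle between pinion_bright's own z axis and vertical below 0.08 rad))).
It fails at once if the plug gauge, ring gauge or micrometer is moved more than 20 mm or the plug gauge tipped (distance of any of plug_gauge, ring_gauge_1, micrometer from where it was at the start of the episode above 0.02 m or angle between plug_gauge's own z axis and vertical above 0.3 rad).
It also fails if it takes over 64 s, if anything falls off the work surface, if the arm or the gripper's body presses on something with over 40 N, if the wrist force passes 120 N, or if a joint passes its speed limit or range.

## Working session

There is one attempt and no reset: what is moved stays moved. The work goes in short steps, Python scripts to look and compute and a shell command to move; the robot and the scene stay as the last step left them, time stands still between calls to the robot, and variables do not carry over. Pictures are saved under pics/ and viewed, at most 10 in all, crops included, and the job is handed in when it is done.

```bash
mkdir -p pics; cat > h.py <<'E'
import numpy as np, cv2
from workcell import monitor, optics, job_done
def cam(n):
    g=optics.grab_frame(n); return g
def ray(g,u,v):
    f=240/np.tan(np.radians(g['fovy'])/2)
    xd=np.array([(u-g['cx'])/f,(v-g['cy'])/f]); x=xd.copy()
    for _ in range(20): x=xd/(1+g['k1']*(x@x))
    R=np.array(g['R']);t=np.array(g['t'])
    return -R.T@t, R.T@np.array([x[0],x[1],1])
def atz(g,u,v,z):
    c,d=ray(g,u,v); return c+d*(z-c[2])/d[2]
def proj(g,X):
    f=240/np.tan(np.radians(g['fovy'])/2)
    c=np.array(g['R'])@np.array(X)+np.array(g['t']); x=c[:2]/c[2]; x=x*(1+g['k1']*(x@x))
    return np.array([g['cx'],g['cy']])+f*x
E
python3 - <<'E'
from h import *
for n in ['top','side']:
    g=cam(n); cv2.imwrite(f'pics/{n}0.png',g['frame']); c,d=ray(g,320,240); print(n,g['fovy'],g['k1'],c,d)
    for o in ['demagnetiser','pinion_bright','pinion_dark','sleeve_black','lever_pad','scale','plug_gauge','ring_gauge_1','micrometer']:
        print(o,[(round(m['p'],2),m['rect']) for m in optics.masks_of(o,n)][:4])
print(monitor.observe())
E
```

```text
top 53.50426560381052 0.018379156538845032 [ 0.39516592 -0.02373794  1.15565568] [ 0.13476712  0.01622366 -0.99078596]
demagnetiser [(0.84, [240.0, 213.6, 138.7, 73.5])]
pinion_bright [(0.85, [250.3, 221.4, 31.2, 30.2])]
pinion_dark [(0.69, [440.9, 240.9, 25.9, 23.0])]
sleeve_black [(0.96, [201.1, 195.0, 31.1, 24.5]), (0.91, [173.2, 233.2, 28.0, 24.8]), (0.74, [169.3, 183.4, 24.4, 26.6]), (0.67, [156.8, 279.7, 31.1, 19.8])]
lever_pad [(0.97, [345.2, 232.0, 19.3, 56.7]), (0.29, [168.6, 231.2, 36.6, 26.6])]
scale [(0.94, [241.8, 211.1, 134.7, 78.6]), (0.2, [439.9, 310.9, 44.1, 42.5])]
plug_gauge [(0.77, [427.9, 170.5, 24.3, 22.3])]
ring_gauge_1 [(0.55, [302.4, 303.8, 23.6, 30.8]), (0.51, [429.7, 172.7, 22.1, 21.1])]
micrometer [(0.6, [441.3, 314.2, 41.2, 41.0])]
side 56.66256198800019 -0.036576651322544826 [ 0.40143654 -0.98976507  0.85469364] [ 0.09408577  0.77769317 -0.62161714]
demagnetiser [(0.81, [288.2, 216.8, 58.6, 70.4])]
pinion_bright [(0.65, [314.1, 203.2, 22.0, 30.7])]
pinion_dark [(0.68, [327.4, 323.9, 26.8, 28.2])]
sleeve_black [(0.87, [266.7, 175.4, 22.2, 28.2]), (0.8, [3
[... 326 characters left out ...]
5.2])]
{'clock': 1.0, 'qpos': array([-1.27122209,  0.52139568, -0.03629991,  1.59948532,  0.02118132,
        1.02110654, -0.11280568]), 'qd': array([ 0.00137653,  0.00021262,  0.00196939, -0.00072156, -0.00032564,
       -0.00141416,  0.00060993]), 'joint_efforts': array([ 1.14088256e-03, -9.26839900e+01,  1.97908670e+00, -3.70249450e+01,
        1.81631092e-02,  2.23317955e-03, -4.36034372e-05]), 'position': array([0.22589479, 0.58274632, 0.23129874]), 'tool_rot': array([-3.14158061e+00, -1.58688710e-05,  2.77175971e+00]), 'force': array([-0.25474963, -0.08454211, -0.48704228]), 'moment': array([ 0.03346864, -0.02775658,  0.02402165]), 'finger_force': 0.0, 'grip_width': 0.0855001266715778}
```

```bash
python3 - <<'E'
import cv2
a=cv2.imread('pics/top0.png')[140:380,140:500]; cv2.imwrite('pics/topc.png',cv2.resize(a,None,fx=2.2,fy=2.2,interpolation=3))
a=cv2.imread('pics/side0.png')[150:390,220:440]; cv2.imwrite('pics/sidec.png',cv2.resize(a,None,fx=2.5,fy=2.5,interpolation=3))
E
```

```text
(no output)
```

View pics/topc.png

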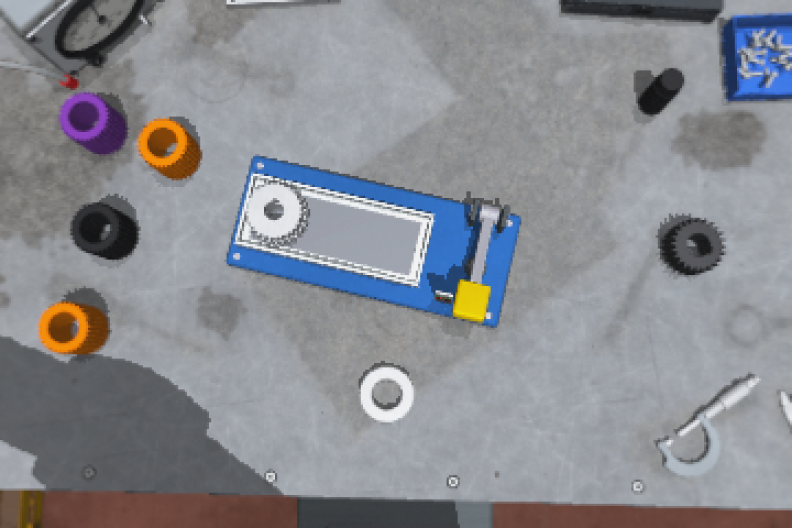

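View pics/sidec.png

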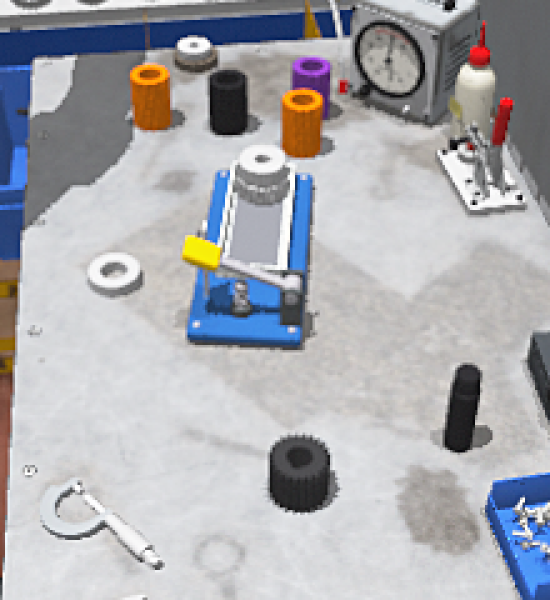

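Top crop: purple sleeve at (93,118), orange ones at (165,148) and (75,325), and a black one at (104,231), which is full-picture (187,245). The black one is the sleeve: it is the only black one and stands left of the demagnetiser. The only dark toothed pinion is at (692,245), full-picture (454,251), to the right. The plug gauge is at (660,92), the ring gauge at (387,393), the micrometer at (710,430) and the lever pad at (472,300). The side crop agrees.

```bash
cat >> h.py <<'E'
from scipy.optimize import minimize
def sil(g,p,r,h,z0=0):
    a=np.linspace(0,2*np.pi,40)
    P=[proj(g,[p[0]+r*np.cos(t),p[1]+r*np.sin(t),z]) for t in a for z in (z0,z0+h)]
    return cv2.convexHull(np.float32(P))
def fit(gm,r,h,z0,x0):
    def cost(p):
        s=0
        for g,m in gm:
            I=np.zeros((480*4,640*4),np.uint8); cv2.fillConvexPoly(I,np.int32(np.round((sil(g,p,r,h,z0)+.5)*4*16)),1,shift=4)
            I=cv2.resize(I.astype(np.float32),(640,480),interpolation=cv2.INTER_AREA); s+=1-np.minimum(I,m).sum()/np.maximum(I,m).sum()
        return s
    s=minimize(cost,x0,method='Nelder-Mead',options=dict(initial_simplex=[x0,[x0[0]+.01,x0[1]],[x0[0],x0[1]+.01]],xatol=2e-4,fatol=1e-4)); return s.x,s.fun
def pick(n,o,g,X):
    u=proj(g,X); ms=optics.masks_of(o,n)
    d=[np.hypot(*(np.array([m['rect'][0]+m['rect'][2]/2,m['rect'][1]+m['rect'][3]/2])-u)) for m in ms]
    return (np.float32(ms[int(np.argmin(d))]['region']),min(d)) if ms else (None,999)
E
python3 - <<'E'
from h import *
g=cam('top'); s=cam('side')
def P(cx,cy,z): return atz(g,140+cx/2.2-.3,140+cy/2.2-.3,z)
for n,cx,cy,z,r,h,z0 in [('sleeve_black',98,229,.078,.027,.078,0),('pinion_dark',696,243,.05,.029,.05,0),('pinion_bright',275,210,.072,.033,.048,.024),('plug_gauge',669,80,.1,.014,.1,0),('ring_gauge_1',387,393,.018,.03,.018,0)]:
    x=P(cx,cy,z); gm=[]
    for cn,c in (('top',g),('side',s)):
        m,d=pick(cn,n,c,[x[0],x[1],z0+h/2])
        if d<10: gm.append((c,m))
    print(n,x.round(4),[fit([q],r,h,z0,x[:2]) for q in gm], fit(gm,r,h,z0,x[:2]) if gm else 0)
print('pad',P(472,300,.107))
im=g['frame']; hsv=cv2.cvtColor(im,cv2.COLOR_BGR2HSV)
b=cv2.inRange(hsv,(98,120,80),(125,255,255)); b[:200]=0;b[300:]=0;b[:,:235]=0;b[:,385:]=0
v,u=np.nonzero(b); W=np.float32([atz(g,a,c,.02)[:2] for a,c in zip(u,v)])
c,wh,an=cv2.minAreaRect(W*1000); print(c,wh,an)
for q in [(257,155),(520,214),(496,327),(227,265)]: print(P(*q,.02).round(4))
print('boxouter top corners',[P(*q,.039).round(4) for q in [(252,174),(435,213),(418,286),(235,246)]])
y=cv2.inRange(hsv,(22,150,120),(35,255,255)); y[:,:330]=0;y[:,380:]=0; v,u=np.nonzero(y); print('yellow',u.mean(),v.mean(),atz(g,u.mean(),v.mean(),.105))
E
```

```text
sleeve_black [0.5266 0.3049 0.078 ] [(array([0.52757938, 0.30600078]), np.float64(0.08687335252761841)), (array([0.5256258 , 0.30464595]), np.float64(0.11828923225402832))] (array([0.52710842, 0.3060168 ]), np.float64(0.22265493869781494))
pinion_dark [ 0.5282 -0.3218  0.05  ] [(array([ 0.5271595 , -0.32228356]), np.float64(0.1301722526550293)), (array([ 0.52368437, -0.32719127]), np.float64(0.06835484504699707))] (array([ 0.52597713, -0.32468138]), np.float64(0.2610388994216919))
pinion_bright [0.5512 0.1217 0.072 ] [(array([0.54984239, 0.1215241 ]), np.float64(0.19091379642486572)), (array([0.54577714, 0.12733878]), np.float64(0.25230610370635986))] (array([0.55072885, 0.12267947]), np.float64(0.44547784328460693))
plug_gauge [ 0.6904 -0.2831  0.1   ] [(array([ 0.68871512, -0.28377507]), np.float64(0.13964825868606567)), (array([ 0.69070924, -0.2864071 ]), np.float64(0.13026487827301025))] (array([ 0.69112233, -0.28569921]), np.float64(0.27677613496780396))
ring_gauge_1 [0.3631 0.0011 0.018 ] [(array([0.36226755, 0.00153636]), np.float64(0.35221850872039795)), (array([0.36035779, 0.00127982]), np.float64(0.1782945990562439))] (array([0.3622632 , 0.00127281]), np.float64(0.5330758094787598))
pad [ 0.45938169 -0.08359313  0.107     ]
(527.9530029296875, 20.086257934570312) (303.2960205078125, 124.44851684570312) 78.04142761230469
[0.6198 0.1509 0.02  ]
[ 0.5597 -0.1397  0.02  ]
[ 0.4362 -0.1147  0.02  ]
[0.497  0.1789 0.02  ]
boxouter top corners [array([0.5949, 0.1526, 0.039 ]), array([ 0.5562, -0.0465,  0.039 ]), array([ 0.4772, -0.0298,  0.039 ]), array([0.516 , 0.1678, 0.039 ])]
yellow 353.7250996015936 276.47808764940237 [ 0.45856714 -0.08257556  0.105     ]
```

```bash
cat >> h.py <<'E'
from scipy.spatial.transform import Rotation as Ro
PSI=-0.207; BX=np.array([.5363,.0618]); DM=np.array([.526,.0129])
def w(o,x,y): c,s=np.cos(PSI),np.sin(PSI); return o+np.array([c*x-s*y,s*x+c*y])
def loc(o,p): c,s=np.cos(PSI),np.sin(PSI); d=np.array(p)[:2]-o; return np.array([c*d[0]+s*d[1],-s*d[0]+c*d[1]])
def delta(X):
    s=monitor.observe(); R=Ro.from_euler('xyz',s['tool_rot']).as_matrix()
    print('pos',s['position'].round(4),'rpy',s['tool_rot'].round(4),'t',s['clock'],'tool d cm',(R.T@(np.array(X)-s['position'])*100).round(2))
E
python3 -m handwheel '[{"wz":0.176,"claw":100},{"wz":0.176},{"wz":0.176},{"wz":0.176},{"wz":0.176},{"wz":0.176},{"wz":0.176},{"wz":0.176}]' 40
python3 -c "
from h import *
delta([.5275,-.3235,.2]); print(monitor.observe()['qpos'])"
```

```text
pos [0.2259 0.5827 0.2313] rpy [-3.1416  0.      2.7718] t 1.6 tool d cm [-60.87 -73.6    3.13]
[-1.2712131   0.52136239 -0.03632783  1.59950472  0.02123172  1.02112127
 -0.1127815 ]schema error: expected keys dx, dy, dz, wx, wy, wz, claw
```

```bash

python3 -m handwheel '[{"dx":0,"dy":0,"dz":0,"wx":0,"wy":0,"wz":0.176,"claw":100},{"dx":0,"dy":0,"dz":0,"wx":0,"wy":0,"wz":0.176,"claw":100},{"dx":0,"dy":0,"dz":0,"wx":0,"wy":0,"wz":0.176,"claw":100},{"dx":0,"dy":0,"dz":0,"wx":0,"wy":0,"wz":0.176,"claw":100},{"dx":0,"dy":0,"dz":0,"wx":0,"wy":0,"wz":0.176,"claw":100},{"dx":0,"dy":0,"dz":0,"wx":0,"wy":0,"wz":0.176,"claw":100},{"dx":0,"dy":0,"dz":0,"wx":0,"wy":0,"wz":0.176,"claw":100},{"dx":0,"dy":0,"dz":0,"wx":0,"wy":0,"wz":0.176,"claw":100}]' 40
python3 -c "
from h import *
delta([.5275,-.3235,.2]); print(monitor.observe()['qpos'])"
```

```text
clock: 2.6
position: [0.2259, 0.5828, 0.2313]
tool_rot: [-3.142, -0.0, 1.358]
force: [-0.1, 0.5, 0.2]
grip_width: 0.0857
finger_force: 0.0
pos [0.2259 0.5828 0.2313] rpy [-3.1415e+00 -1.0000e-04  1.3581e+00] t 2.6 tool d cm [-82.22  48.62   3.12]
[-1.50391156  0.54084233  0.31216885  1.61291494 -0.18704505  1.01722782
 -1.3475762 ]
```

```bash

R='x'; python3 -m handwheel '[{"dx":-5,"dy":3,"dz":0,"wx":0,"wy":0,"wz":0,"claw":100},{"dx":-5,"dy":3,"dz":0,"wx":0,"wy":0,"wz":0,"claw":100},{"dx":-5,"dy":3,"dz":0,"wx":0,"wy":0,"wz":0,"claw":100},{"dx":-5,"dy":3,"dz":0,"wx":0,"wy":0,"wz":0,"claw":100},{"dx":-5,"dy":3,"dz":0,"wx":0,"wy":0,"wz":0,"claw":100},{"dx":-5,"dy":3,"dz":0,"wx":0,"wy":0,"wz":0,"claw":100},{"dx":-5,"dy":3,"dz":0,"wx":0,"wy":0,"wz":0,"claw":100},{"dx":-5,"dy":3,"dz":0,"wx":0,"wy":0,"wz":0,"claw":100}]'
python3 -m handwheel '[{"dx":-5,"dy":3,"dz":0,"wx":0,"wy":0,"wz":0,"claw":100},{"dx":-5,"dy":3,"dz":0,"wx":0,"wy":0,"wz":0,"claw":100},{"dx":-5,"dy":3,"dz":0,"wx":0,"wy":0,"wz":0,"claw":100},{"dx":-5,"dy":3,"dz":0,"wx":0,"wy":0,"wz":0,"claw":100},{"dx":-5,"dy":3,"dz":0,"wx":0,"wy":0,"wz":0,"claw":100},{"dx":-5,"dy":3,"dz":0,"wx":0,"wy":0,"wz":0,"claw":100},{"dx":-5,"dy":3,"dz":0,"wx":0,"wy":0,"wz":0,"claw":100},{"dx":0,"dy":0,"dz":0,"wx":0,"wy":0,"wz":0,"claw":100}]'
python3 -c "
from h import *
delta([.5275,-.3235,.2]); print(monitor.observe()['qpos'])"
```

```text
clock: 3.6
position: [0.379, 0.1403, 0.2316]
tool_rot: [3.141, -0.001, 1.364]
force: [0.8, 0.8, 0.2]
grip_width: 0.085
finger_force: 0.0
clock: 4.6
position: [0.5119, -0.2481, 0.2311]
tool_rot: [3.141, 0.002, 1.359]
force: [0.2, 0.8, -0.3]
grip_width: 0.0857
finger_force: 0.0
pos [ 0.5119 -0.2481  0.2311] rpy [3.1413e+00 2.1000e-03 1.3586e+00] t 4.6 tool d cm [-7.03  3.11  3.13]
[-0.07147502  0.49573116  0.59445507  1.77468256 -0.32628309  0.97039338
  0.4415256 ]
```

```bash

python3 -m handwheel '[{"dx":-3.5,"dy":1.6,"dz":0,"wx":0,"wy":0,"wz":0,"claw":100},{"dx":-3.5,"dy":1.5,"dz":3,"wx":0,"wy":0,"wz":0.0,"claw":100},{"dx":0,"dy":0,"dz":4,"wx":0,"wy":0,"wz":0,"claw":100},{"dx":0,"dy":0,"dz":4,"wx":0,"wy":0,"wz":0,"claw":100},{"dx":0,"dy":0,"dz":3,"wx":0,"wy":0,"wz":0,"claw":100},{"dx":0,"dy":0,"dz":0,"wx":0,"wy":0,"wz":0,"claw":100}]'
python3 - <<'E'
from h import *
delta([.5275,-.3235,.022])
s=cam('side'); m,d=pick('side','pinion_dark',s,[.5275,-.3235,.025]); print(d)
if d<15: print(fit([(s,m)],.029,.05,0,[.5275,-.3235]))
a=s['frame'][250:400,250:450]; cv2.imwrite('pics/s1.png',cv2.resize(a,None,fx=4,fy=4,interpolation=3))
print(proj(s,monitor.observe()['position'])-[250,250])
E
```

```text
clock: 5.35
position: [0.5272, -0.3174, 0.0898]
tool_rot: [-3.138, -0.001, 1.364]
force: [-0.0, -0.5, 1.6]
grip_width: 0.0859
finger_force: 0.0
pos [ 0.5272 -0.3174  0.0898] rpy [-3.1383e+00 -1.0000e-03  1.3644e+00] t 5.35 tool d cm [-0.6   0.17  6.77]
0.7304846351818557
(array([ 0.52459232, -0.32660871]), np.float64(0.07931208610534668))
[90.55707496 66.48920093]
```

View pics/s1.png

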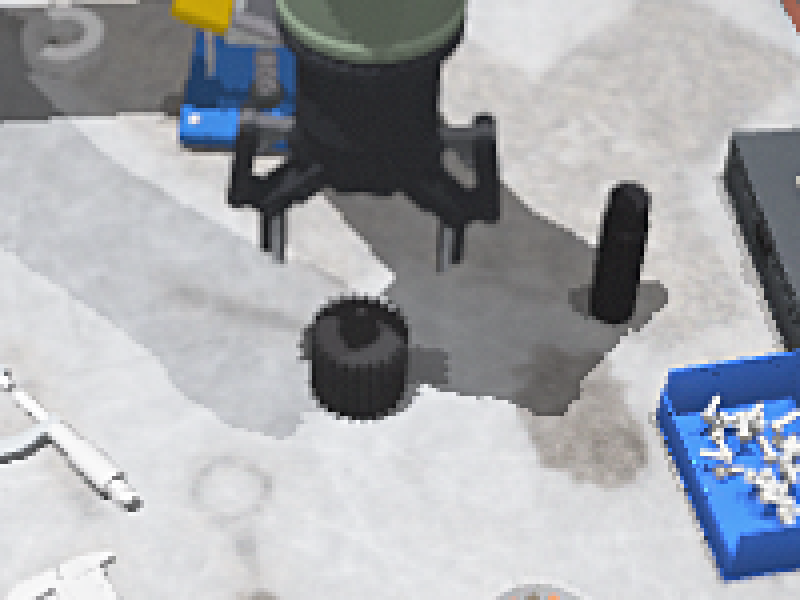

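The side view shows the open fingertips (275–450, 266) straddling the dark pinion at (357,357), so I'll descend and grip.

```bash

python3 -m handwheel '[{"dx":-0.7,"dy":0,"dz":2,"wx":0,"wy":0,"wz":0,"claw":100},{"dx":0,"dy":0,"dz":3,"wx":0,"wy":0,"wz":0.0,"claw":100},{"dx":0,"dy":0,"dz":1.7,"wx":0,"wy":0,"wz":0,"claw":100},{"dx":0,"dy":0,"dz":0,"wx":0,"wy":0,"wz":0,"claw":100},{"dx":0,"dy":0,"dz":0,"wx":0,"wy":0,"wz":0,"claw":100}]'
python3 -m handwheel '[{"dx":0,"dy":0,"dz":0,"wx":0,"wy":0,"wz":0,"claw":50},{"dx":0,"dy":0,"dz":0,"wx":0,"wy":0,"wz":0.0,"claw":50},{"dx":0,"dy":0,"dz":0,"wx":0,"wy":0,"wz":0,"claw":50},{"dx":0,"dy":0,"dz":0,"wx":0,"wy":0,"wz":0,"claw":50},{"dx":0,"dy":0,"dz":0,"wx":0,"wy":0,"wz":0,"claw":50},{"dx":0,"dy":0,"dz":0,"wx":0,"wy":0,"wz":0,"claw":50}]' 50
```

```text
clock: 6.08
position: [0.527, -0.3259, 0.0252]
tool_rot: [3.141, 0.0, 1.364]
force: [-0.6, 0.1, 0.0]
grip_width: 0.0854
finger_force: 0.0
clock: 6.82
position: [0.5269, -0.3256, 0.0252]
tool_rot: [3.141, -0.0, 1.364]
force: [-2.4, 1.7, 10.5]
grip_width: 0.0566
finger_force: 51.8
```

```bash

python3 -m handwheel '[{"dx":0,"dy":0,"dz":-3,"wx":0,"wy":0,"wz":0,"claw":50},{"dx":0,"dy":0,"dz":-6,"wx":0,"wy":0,"wz":0.0,"claw":50},{"dx":0,"dy":0,"dz":-6,"wx":0,"wy":0,"wz":0,"claw":50},{"dx":0,"dy":0,"dz":0,"wx":0,"wy":0,"wz":0,"claw":50},{"dx":0,"dy":0,"dz":0,"wx":0,"wy":0,"wz":0,"claw":50}]'
python3 - <<'E'
from h import *
delta([*w(BX,0,-.005),.175])
p=monitor.observe()['position']
for n in ['side','top']:
    s=cam(n); m,d=pick(n,'pinion_dark',s,p); print(n,d)
    if d<15: print(fit([(s,m)],.029,.05,p[2]-.0252,p[:2]))
E
```

```text
clock: 7.45
position: [0.5263, -0.3247, 0.1733]
tool_rot: [-3.14, -0.001, 1.364]
force: [1.1, 0.5, -7.2]
grip_width: 0.0559
finger_force: 58.9
pos [ 0.5263 -0.3247  0.1733] rpy [-3.1404e+00 -8.0000e-04  1.3642e+00] t 7.45 tool d cm [37.53 -6.94 -0.13]
side 0.8989720661921488
(array([ 0.52443411, -0.32360082]), np.float64(0.14524340629577637))
top 8.543820967942287
(array([ 0.53670067, -0.29320585]), np.float64(0.7176374197006226))
```

```bash

python3 -m handwheel '[{"dx":5.3,"dy":-1,"dz":0,"wx":0,"wy":0,"wz":0,"claw":50},{"dx":5.4,"dy":-1,"dz":0,"wx":0,"wy":0,"wz":0.0,"claw":50},{"dx":5.4,"dy":-1,"dz":0,"wx":0,"wy":0,"wz":0,"claw":50},{"dx":5.4,"dy":-1,"dz":0,"wx":0,"wy":0,"wz":0,"claw":50},{"dx":5.4,"dy":-1,"dz":0,"wx":0,"wy":0,"wz":0,"claw":50},{"dx":5.4,"dy":-1,"dz":0,"wx":0,"wy":0,"wz":0,"claw":50},{"dx":5.2,"dy":-0.9,"dz":0,"wx":0,"wy":0,"wz":0,"claw":50},{"dx":0,"dy":0,"dz":0,"wx":0,"wy":0,"wz":0,"claw":50}]'
python3 -m handwheel '[{"dx":0,"dy":0,"dz":3,"wx":0,"wy":0,"wz":0,"claw":50},{"dx":0,"dy":0,"dz":3,"wx":0,"wy":0,"wz":0,"claw":50},{"dx":0,"dy":0,"dz":0,"wx":0,"wy":0,"wz":0,"claw":50},{"dx":0,"dy":0,"dz":0,"wx":0,"wy":0,"wz":0,"claw":50}]'
python3 - <<'E'
from h import *
delta([*w(BX,0,-.005),.05])
p=monitor.observe()['position']; s=cam('side')
for o,h,r,z0,x in [('pinion_dark',.05,.029,p[2]-.0252,p[:2]),('pinion_bright',.048,.033,.024,w(BX,0,.062))]:
    m,d=pick('side',o,s,[*x,z0+h/2]); f=fit([(s,m)],r,h,z0,x); print(o,d,f,loc(BX,f[0]))
a=s['frame'][130:330,230:430]; cv2.imwrite('pics/s2.png',cv2.resize(a,None,fx=3,fy=3,interpolation=3))
E
```

```text
clock: 8.65
position: [0.5358, 0.0602, 0.1732]
tool_rot: [-3.14, -0.0, 1.37]
force: [0.2, -1.7, -7.0]
grip_width: 0.0559
finger_force: 58.9
clock: 9.15
position: [0.5366, 0.0551, 0.115]
tool_rot: [3.141, 0.0, 1.363]
force: [0.3, -0.7, -5.9]
grip_width: 0.0564
finger_force: 58.9
pos [0.5366 0.0551 0.115 ] rpy [3.1411e+00 2.0000e-04 1.3630e+00] t 9.15 tool d cm [ 0.15 -0.17  6.5 ]
pinion_dark 1.9569998750702875 (array([0.53509649, 0.05643435]), np.float64(0.11961096525192261)) [-7.50435192e-05 -5.49845504e-03]
pinion_bright 5.187699714584654 (array([0.55072208, 0.12197997]), np.float64(0.7706907987594604)) [0.00174571 0.06185934]
```

View pics/s2.png

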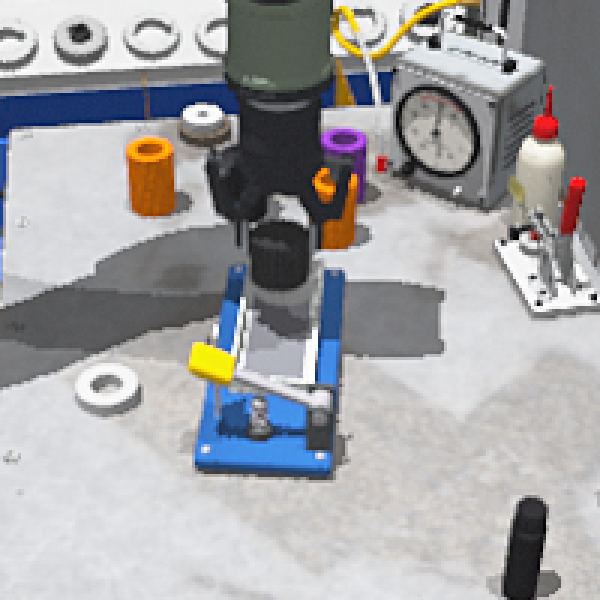

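The side picture shows the dark pinion at (280,255), hanging over the box and clear of the bright one behind it. Next: lower it gently.

```bash

python3 -m handwheel '[{"dx":0,"dy":-0.1,"dz":2.5,"wx":0,"wy":0,"wz":0,"claw":50},{"dx":0,"dy":0,"dz":2,"wx":0,"wy":0,"wz":0,"claw":50},{"dx":0,"dy":0,"dz":1.5,"wx":0,"wy":0,"wz":0,"claw":50},{"dx":0,"dy":0,"dz":0.4,"wx":0,"wy":0,"wz":0,"claw":50},{"dx":0,"dy":0,"dz":0,"wx":0,"wy":0,"wz":0,"claw":50},{"dx":0,"dy":0,"dz":0,"wx":0,"wy":0,"wz":0,"claw":50}]'
```

```text
clock: 10.05
position: [0.5356, 0.056, 0.0509]
tool_rot: [3.141, -0.0, 1.364]
force: [-0.2, -0.8, -6.3]
grip_width: 0.0563
finger_force: 58.8
```

```bash

python3 -m handwheel '[{"dx":0,"dy":0,"dz":0.1,"wx":0,"wy":0,"wz":0,"claw":50},{"dx":0,"dy":0,"dz":0.1,"wx":0,"wy":0,"wz":0,"claw":50},{"dx":0,"dy":0,"dz":0,"wx":0,"wy":0,"wz":0,"claw":50}]'
```

```text
clock: 10.42
position: [0.5355, 0.0561, 0.0492]
tool_rot: [3.141, -0.001, 1.364]
force: [-4.4, 1.1, 14.7]
grip_width: 0.0562
finger_force: 61.2
```

```bash

python3 -m handwheel '[{"dx":0,"dy":0,"dz":-0.1,"wx":0,"wy":0,"wz":0,"claw":100},{"dx":0,"dy":0,"dz":0,"wx":0,"wy":0,"wz":0,"claw":100},{"dx":0,"dy":0,"dz":0,"wx":0,"wy":0,"wz":0,"claw":100},{"dx":0,"dy":0,"dz":-3,"wx":0,"wy":0,"wz":0,"claw":100},{"dx":0,"dy":0,"dz":-6,"wx":0,"wy":0,"wz":0,"claw":100},{"dx":0,"dy":0,"dz":-6,"wx":0,"wy":0,"wz":0,"claw":100},{"dx":0,"dy":0,"dz":0,"wx":0,"wy":0,"wz":0,"claw":100}]'
python3 - <<'E'
from h import *
delta([.5272,.3055,.2]); print(monitor.observe()['qpos'])
E
```

```text
clock: 11.3
position: [0.537, 0.056, 0.203]
tool_rot: [3.136, -0.003, 1.364]
force: [0.0, -0.6, -2.3]
grip_width: 0.0853
finger_force: 0.0
pos [0.537 0.056 0.203] rpy [ 3.1361e+00 -3.1000e-03  1.3637e+00] t 11.3 tool d cm [24.21 -6.09  0.34]
[-0.65967435  0.48884197  0.61808273  1.88289522 -0.36360639  0.87667666
 -0.06913814]
```

```bash

python3 -m handwheel '[{"dx":4.8,"dy":-1.2,"dz":0,"wx":0,"wy":0,"wz":0,"claw":100},{"dx":4.9,"dy":-1.2,"dz":0,"wx":0,"wy":0,"wz":0,"claw":100},{"dx":4.9,"dy":-1.2,"dz":0,"wx":0,"wy":0,"wz":0,"claw":100},{"dx":4.8,"dy":-1.2,"dz":0,"wx":0,"wy":0,"wz":0,"claw":100},{"dx":4.8,"dy":-1.3,"dz":2,"wx":0,"wy":0,"wz":0,"claw":100},{"dx":0,"dy":0,"dz":4,"wx":0,"wy":0,"wz":0,"claw":100},{"dx":0,"dy":0,"dz":2,"wx":0,"wy":0,"wz":0,"claw":100},{"dx":0,"dy":0,"dz":0,"wx":0,"wy":0,"wz":0,"claw":100}]'
python3 - <<'E'
from h import *
delta([.5272,.3055,.025])
s=cam('side'); m,d=pick('side','sleeve_black',s,[.5272,.3055,.039]); print(d)
if d<15: print(fit([(s,m)],.027,.078,0,[.5272,.3055]))
g=cam('top')
for o,h,r,z0,x in [('pinion_dark',.05,.029,.024,w(BX,0,-.005)),('pinion_bright',.048,.033,.024,w(BX,0,.062))]:
  for n,c in (('top',g),('side',s)):
    m,d=pick(n,o,c,[*x,z0+h/2])
    if d<15: f=fit([(c,m)],r,h,z0,x); print(n,o,d,f,loc(BX,f[0]))
a=g['frame'][180:310,150:390]; cv2.imwrite('pics/t2.png',cv2.resize(a,None,fx=3,fy=3,interpolation=3))
E
```

```text
clock: 12.3
position: [0.525, 0.304, 0.1183]
tool_rot: [-3.14, 0.002, 1.362]
force: [0.0, 0.4, 1.1]
grip_width: 0.0857
finger_force: 0.0
pos [0.525  0.304  0.1183] rpy [-3.1403e+00  2.1000e-03  1.3624e+00] t 12.3 tool d cm [0.21 0.2  9.33]
1.5192689827557226
(array([0.52276518, 0.3050259 ]), np.float64(0.09568089246749878))
top pinion_dark 2.0165491810104936 (array([0.534976  , 0.05628074]), np.float64(0.22491347789764404)) [-0.00016139 -0.00567355]
side pinion_dark 1.4570284307921735 (array([0.53301065, 0.05713569]), np.float64(0.11462116241455078)) [-0.0022605  -0.00524078]
top pinion_bright 1.4817489119098155 (array([0.54988189, 0.1218426 ]), np.float64(0.16446125507354736)) [0.00095169 0.06155222]
side pinion_bright 1.897736281074062 (array([0.55070593, 0.13248413]), np.float64(0.3688514232635498)) [-0.00042896  0.07213593]
```

View pics/t2.png

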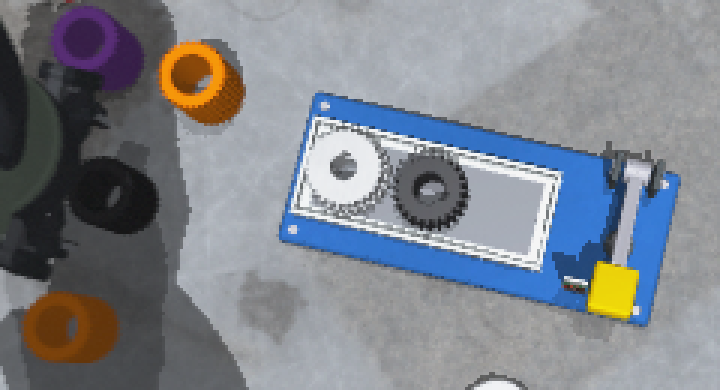

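Top view: the dark pinion stands at (430,190) beside the bright one at (345,168), and the space to the right of it fits the sleeve. The black sleeve is at (115,195), between the fingers.

```bash

python3 -m handwheel '[{"dx":0.1,"dy":0.1,"dz":3,"wx":0,"wy":0,"wz":0,"claw":100},{"dx":0,"dy":0,"dz":4,"wx":0,"wy":0,"wz":0,"claw":100},{"dx":0,"dy":0,"dz":2,"wx":0,"wy":0,"wz":0,"claw":100},{"dx":0,"dy":0,"dz":0,"wx":0,"wy":0,"wz":0,"claw":100},{"dx":0,"dy":0,"dz":0,"wx":0,"wy":0,"wz":0,"claw":100}]'
python3 -m handwheel '[{"dx":0,"dy":0,"dz":0,"wx":0,"wy":0,"wz":0,"claw":45},{"dx":0,"dy":0,"dz":0,"wx":0,"wy":0,"wz":0.0,"claw":45},{"dx":0,"dy":0,"dz":0,"wx":0,"wy":0,"wz":0,"claw":45},{"dx":0,"dy":0,"dz":0,"wx":0,"wy":0,"wz":0,"claw":45},{"dx":0,"dy":0,"dz":0,"wx":0,"wy":0,"wz":0,"claw":45},{"dx":0,"dy":0,"dz":0,"wx":0,"wy":0,"wz":0,"claw":45}]' 50
```

```text
clock: 13.28
position: [0.5272, 0.3063, 0.0306]
tool_rot: [3.14, -0.001, 1.364]
force: [0.4, -0.4, -0.6]
grip_width: 0.0855
finger_force: 0.0
clock: 14.02
position: [0.5269, 0.3064, 0.0303]
tool_rot: [3.141, -0.001, 1.364]
force: [-0.8, -1.0, 11.4]
grip_width: 0.053
finger_force: 50.7
```

```bash

python3 -m handwheel '[{"dx":0,"dy":0,"dz":-3,"wx":0,"wy":0,"wz":0,"claw":45},{"dx":0,"dy":0,"dz":-6,"wx":0,"wy":0,"wz":0.0,"claw":45},{"dx":0,"dy":0,"dz":-6,"wx":0,"wy":0,"wz":0,"claw":45},{"dx":0,"dy":0,"dz":0,"wx":0,"wy":0,"wz":0,"claw":45},{"dx":0,"dy":0,"dz":0,"wx":0,"wy":0,"wz":0,"claw":45}]'
python3 - <<'E'
from h import *
delta([*w(BX,0,-.0665),.175])
p=monitor.observe()['position']
s=cam('side'); m,d=pick('side','sleeve_black',s,[p[0],p[1],p[2]+.009]); print(d)
if d<15: print(fit([(s,m)],.027,.078,p[2]-.0303,p[:2]))
E
```

```text
clock: 14.65
position: [0.5257, 0.3061, 0.1785]
tool_rot: [-3.141, 0.0, 1.364]
force: [0.1, -1.2, -5.2]
grip_width: 0.0529
finger_force: 55.0
pos [0.5257 0.3061 0.1785] rpy [-3.1406e+00  4.0000e-04  1.3642e+00] t 14.65 tool d cm [-30.35   6.05   0.35]
2.0108908255018
(array([0.52246364, 0.30464234]), np.float64(0.09575438499450684))
```

```bash

python3 -m handwheel '[{"dx":-5,"dy":1,"dz":0,"wx":0,"wy":0,"wz":0,"claw":45},{"dx":-5,"dy":1,"dz":0,"wx":0,"wy":0,"wz":0.0,"claw":45},{"dx":-5,"dy":1,"dz":0,"wx":0,"wy":0,"wz":0,"claw":45},{"dx":-5,"dy":1,"dz":0,"wx":0,"wy":0,"wz":0,"claw":45},{"dx":-5,"dy":1,"dz":0,"wx":0,"wy":0,"wz":0,"claw":45},{"dx":-5.3,"dy":1,"dz":0,"wx":0,"wy":0,"wz":0,"claw":45},{"dx":0,"dy":0,"dz":2,"wx":0,"wy":0,"wz":0,"claw":45},{"dx":0,"dy":0,"dz":2,"wx":0,"wy":0,"wz":0,"claw":45}]'
python3 -m handwheel '[{"dx":0,"dy":0,"dz":0,"wx":0,"wy":0,"wz":0,"claw":45},{"dx":0,"dy":0,"dz":0,"wx":0,"wy":0,"wz":0,"claw":45}]'
python3 - <<'E'
from h import *
X=w(BX,0,-.0665); delta([*X,.055])
p=monitor.observe()['position']
s=cam('side'); m,d=pick('side','sleeve_black',s,[p[0],p[1],p[2]+.009]); print(d)
if d<15: f=fit([(s,m)],.027,.078,p[2]-.0303,p[:2]); print(f,loc(BX,f[0]))
a=s['frame'][180:310,240:400]; cv2.imwrite('pics/s3.png',cv2.resize(a,None,fx=4,fy=4,interpolation=3))
E
```

```text
clock: 15.75
position: [0.5223, -0.0036, 0.1378]
tool_rot: [-3.14, 0.001, 1.362]
force: [1.1, 0.0, -5.2]
grip_width: 0.0529
finger_force: 55.1
clock: 16.0
position: [0.5229, -0.0029, 0.1394]
tool_rot: [-3.141, 0.0, 1.364]
force: [0.5, -0.2, -4.0]
grip_width: 0.0528
finger_force: 54.8
pos [ 0.5229 -0.0029  0.1394] rpy [-3.1412e+00  5.0000e-04  1.3637e+00] t 16.0 tool d cm [-0.03 -0.01  8.44]
1.3931609976862553
(array([ 0.52040364, -0.0016774 ]), np.float64(0.10370153188705444)) [-0.00251082 -0.06538937]
```

View pics/s3.png

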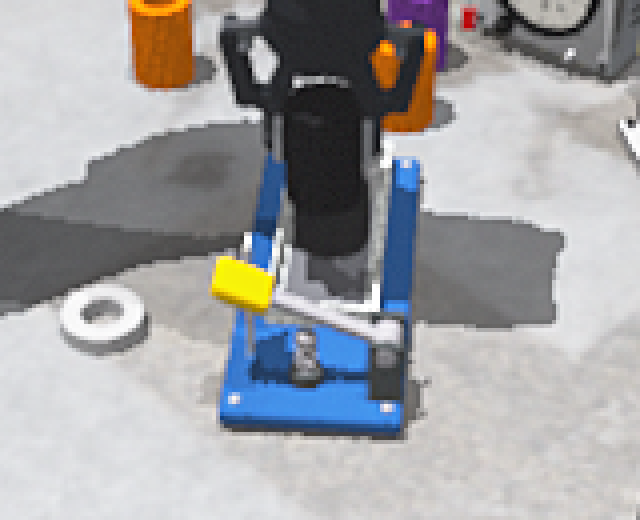

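The black sleeve (330,170) hangs over the free near end of the box, clear of the lever. Next: lower it.

```bash

python3 -m handwheel '[{"dx":0,"dy":0,"dz":3,"wx":0,"wy":0,"wz":0,"claw":45},{"dx":0,"dy":0,"dz":2.5,"wx":0,"wy":0,"wz":0,"claw":45},{"dx":0,"dy":0,"dz":2,"wx":0,"wy":0,"wz":0,"claw":45},{"dx":0,"dy":0,"dz":0.5,"wx":0,"wy":0,"wz":0,"claw":45},{"dx":0,"dy":0,"dz":0,"wx":0,"wy":0,"wz":0,"claw":45},{"dx":0,"dy":0,"dz":0,"wx":0,"wy":0,"wz":0,"claw":45}]'
```

```text
clock: 16.85
position: [0.5234, -0.0027, 0.0601]
tool_rot: [3.14, -0.0, 1.364]
force: [-0.4, 0.1, -4.4]
grip_width: 0.0528
finger_force: 54.8
```

```bash

python3 -m handwheel '[{"dx":0,"dy":0,"dz":0.3,"wx":0,"wy":0,"wz":0,"claw":45},{"dx":0,"dy":0,"dz":0.2,"wx":0,"wy":0,"wz":0,"claw":45},{"dx":0,"dy":0,"dz":0.1,"wx":0,"wy":0,"wz":0,"claw":45},{"dx":0,"dy":0,"dz":0,"wx":0,"wy":0,"wz":0,"claw":45}]'
```

```text
clock: 17.35
position: [0.5231, -0.0027, 0.0543]
tool_rot: [3.141, -0.001, 1.364]
force: [-6.4, 0.5, 23.0]
grip_width: 0.053
finger_force: 57.6
```

```bash

python3 -m handwheel '[{"dx":0,"dy":0,"dz":-0.1,"wx":0,"wy":0,"wz":0,"claw":100},{"dx":0,"dy":0,"dz":0,"wx":0,"wy":0,"wz":0,"claw":100},{"dx":0,"dy":0,"dz":0,"wx":0,"wy":0,"wz":0,"claw":100},{"dx":0,"dy":0,"dz":-4,"wx":0,"wy":0,"wz":0,"claw":100},{"dx":0,"dy":0,"dz":-6,"wx":0,"wy":0,"wz":0,"claw":100},{"dx":0,"dy":0,"dz":-6,"wx":0,"wy":0,"wz":0,"claw":100},{"dx":-5,"dy":-3,"dz":0,"wx":0,"wy":0,"wz":0,"claw":0},{"dx":-5,"dy":-3,"dz":0,"wx":0,"wy":0,"wz":0,"claw":0}]'
python3 - <<'E'
from h import *
q0=.4; pad=w(DM,.05-.105*np.cos(q0)+.007*np.sin(q0),-.108); print(pad); delta([*pad,.13])
g=cam('top'); s=cam('side')
for o,h,r,x in [('pinion_dark',.05,.029,w(BX,0,-.005)),('pinion_bright',.048,.033,w(BX,0,.062)),('sleeve_black',.078,.027,w(BX,0,-.066))]:
  for n,c in (('top',g),('side',s)):
    m,d=pick(n,o,c,[*x,.024+h/2])
    if d<15: f=fit([(c,m)],r,h,.024,x); print(n,o,d,f,loc(BX,f[0]))
a=g['frame'][180:310,230:390]; b=s['frame'][190:320,260:420]
cv2.imwrite('pics/f4.png',cv2.resize(np.hstack([a,b]),None,fx=2.5,fy=2.5,interpolation=3))
E
```

```text
clock: 18.35
position: [0.4428, -0.0891, 0.2147]
tool_rot: [3.14, -0.0, 1.365]
force: [0.5, -0.7, -0.6]
grip_width: 0.052
finger_force: 0.0
[ 0.46075684 -0.08375429]
pos [ 0.4428 -0.0891  0.2147] rpy [ 3.1404e+00 -3.0000e-04  1.3651e+00] t 18.35 tool d cm [0.88 1.64 8.47]
top pinion_dark 2.022831257375514 (array([0.5361578 , 0.05704748]), np.float64(0.17728286981582642)) [ 0.00083759 -0.00468029]
side pinion_dark 3.3853939746551838 (array([0.53479203, 0.07165009]), np.float64(0.6791118383407593)) [-0.00350022  0.00932988]
top pinion_bright 1.330552468548898 (array([0.55212139, 0.12153802]), np.float64(0.16859912872314453)) [0.00320599 0.06171442]
side pinion_bright 0.42817823821422213 (array([0.55413654, 0.13934837]), np.float64(0.4892048239707947)) [0.00151764 0.07955871]
top sleeve_black 1.4671090608959012 (array([5.23951671e-01, 4.66303153e-04]), np.float64(0.29236936569213867)) [ 0.00052088 -0.06256223]
side sleeve_black 1.5574997791825504 (array([ 0.52058539, -0.00068845]), np.float64(0.08002966642379761)) [-0.00253621 -0.06438419]
```

View pics/f4.png

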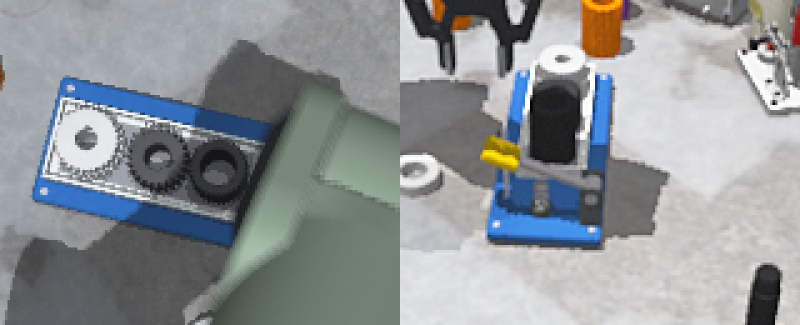

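All three parts stand upright in the box: bright (87,140), dark (157,157), sleeve (217,172), and in the side view the sleeve is at (555,120). The lever is at rest. Now I'll go over the pad with the fingers shut.

```bash

python3 -m handwheel '[{"dx":0.9,"dy":1.1,"dz":0,"wx":0,"wy":0,"wz":0,"claw":0},{"dx":0,"dy":0,"dz":0,"wx":0,"wy":0,"wz":0,"claw":0},{"dx":0,"dy":0,"dz":0,"wx":0,"wy":0,"wz":0,"claw":0},{"dx":0,"dy":0,"dz":3,"wx":0,"wy":0,"wz":0,"claw":0},{"dx":0,"dy":0,"dz":3,"wx":0,"wy":0,"wz":0,"claw":0},{"dx":0,"dy":0,"dz":2.8,"wx":0,"wy":0,"wz":0,"claw":0},{"dx":0,"dy":0,"dz":0,"wx":0,"wy":0,"wz":0,"claw":0},{"dx":0,"dy":0,"dz":0,"wx":0,"wy":0,"wz":0,"claw":0}]'
python3 -c "
from h import *
delta([*w(DM,-.05,-.108),.088]); print(loc(DM,monitor.observe()['position']))"
```

```text
clock: 19.75
position: [0.4565, -0.0821, 0.1272]
tool_rot: [3.141, 0.0, 1.363]
force: [0.6, -0.4, 0.5]
grip_width: 0.0003
finger_force: 0.0
pos [ 0.4565 -0.0821  0.1272] rpy [3.1409 0.     1.3633] t 19.75 tool d cm [-0.08 -0.15  3.92]
[-0.04848256 -0.10723201]
```

```bash

python3 -m handwheel '[{"dx":-0.1,"dy":0,"dz":0.7,"wx":0,"wy":0,"wz":0,"claw":0},{"dx":0,"dy":0,"dz":0.6,"wx":0,"wy":0,"wz":0,"claw":0},{"dx":0,"dy":0,"dz":0.0,"wx":0,"wy":0,"wz":0,"claw":0},{"dx":0,"dy":0,"dz":0,"wx":0,"wy":0,"wz":0,"claw":0}]'
python3 -m handwheel '[{"dx":0,"dy":0,"dz":0.4,"wx":0,"wy":0,"wz":0,"claw":0},{"dx":0,"dy":0,"dz":0.4,"wx":0,"wy":0,"wz":0,"claw":0},{"dx":0,"dy":0,"dz":0.0,"wx":0,"wy":0,"wz":0,"claw":0},{"dx":0,"dy":0,"dz":0,"wx":0,"wy":0,"wz":0,"claw":0}]'
```

```text
clock: 20.25
position: [0.4561, -0.0828, 0.1134]
tool_rot: [3.142, 0.0, 1.364]
force: [-0.5, -0.1, 0.2]
grip_width: -0.0
finger_force: 0.0
clock: 20.75
position: [0.4561, -0.0828, 0.1053]
tool_rot: [3.141, -0.0, 1.364]
force: [-0.0, 0.2, 5.8]
grip_width: -0.0002
finger_force: 2.5
```

Contact came at the expected height. I'll press on to about 0.088 m.

```bash

python3 -m handwheel '[{"dx":0,"dy":0,"dz":0.5,"wx":0,"wy":0,"wz":0,"claw":0},{"dx":0,"dy":0,"dz":0.5,"wx":0,"wy":0,"wz":0,"claw":0},{"dx":0,"dy":0,"dz":0.4,"wx":0,"wy":0,"wz":0,"claw":0},{"dx":0,"dy":0,"dz":0.3,"wx":0,"wy":0,"wz":0,"claw":0},{"dx":0,"dy":0,"dz":0,"wx":0,"wy":0,"wz":0,"claw":0},{"dx":0,"dy":0,"dz":0,"wx":0,"wy":0,"wz":0,"claw":0}]'
python3 - <<'E'
from h import *
s=cam('side'); cv2.imwrite('pics/s5.png',cv2.resize(s['frame'][200:290,270:370],None,fx=6,fy=6,interpolation=3))
for z in (.107,.0857): print(proj(s,[*w(DM,-.045,-.108),z]))
hsv=cv2.cvtColor(s['frame'],cv2.COLOR_BGR2HSV); y=cv2.inRange(hsv,(22,150,100),(35,255,255))[200:290,270:345]; v,u=np.nonzero(y); print(u.mean()+270,v.mean()+200,len(u))
E
```

```text
clock: 21.5
position: [0.4558, -0.0828, 0.0884]
tool_rot: [-3.141, -0.0, 1.364]
force: [-3.4, 0.8, 8.2]
grip_width: 0.0002
finger_force: 4.3
[300.75990116 248.49753004]
[301.01279242 254.65247809]
297.9019607843137 257.7450980392157 102
```

View pics/s5.png

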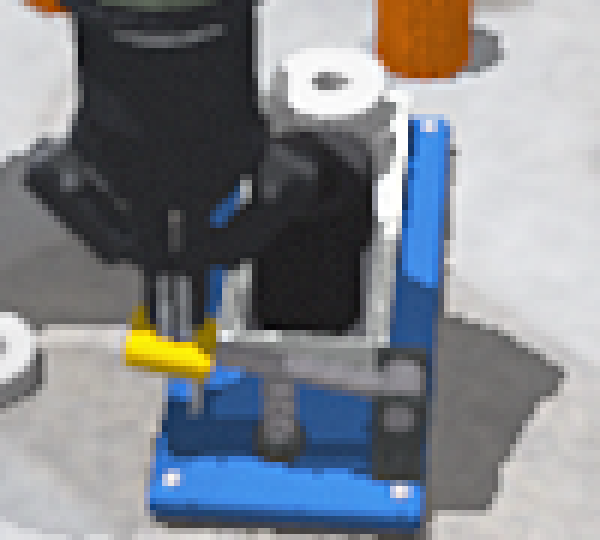

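The lever is pressed: the pad at (170,350) now slopes only slightly, with 8 N on it, about mid-band, and the sleeve behind is untouched. I'll hold it over a second, then hand in.

```bash

python3 -m handwheel '[{"dx":0,"dy":0,"dz":0,"wx":0,"wy":0,"wz":0,"claw":0},{"dx":0,"dy":0,"dz":0,"wx":0,"wy":0,"wz":0,"claw":0},{"dx":0,"dy":0,"dz":0,"wx":0,"wy":0,"wz":0,"claw":0},{"dx":0,"dy":0,"dz":0,"wx":0,"wy":0,"wz":0,"claw":0},{"dx":0,"dy":0,"dz":0,"wx":0,"wy":0,"wz":0,"claw":0},{"dx":0,"dy":0,"dz":0,"wx":0,"wy":0,"wz":0,"claw":0},{"dx":0,"dy":0,"dz":0,"wx":0,"wy":0,"wz":0,"claw":0},{"dx":0,"dy":0,"dz":0,"wx":0,"wy":0,"wz":0,"claw":0}]'
python3 -m handwheel '[{"dx":0,"dy":0,"dz":0,"wx":0,"wy":0,"wz":0,"claw":0},{"dx":0,"dy":0,"dz":0,"wx":0,"wy":0,"wz":0,"claw":0},{"dx":0,"dy":0,"dz":0,"wx":0,"wy":0,"wz":0,"claw":0},{"dx":0,"dy":0,"dz":0,"wx":0,"wy":0,"wz":0,"claw":0}]'
python3 -c "
from h import *
print(job_done())"
```

```text
clock: 22.55
position: [0.4558, -0.0827, 0.0884]
tool_rot: [-3.141, -0.0, 1.364]
force: [-3.0, 1.7, 9.0]
grip_width: 0.0003
finger_force: 4.3
clock: 23.05
position: [0.4558, -0.0828, 0.0884]
tool_rot: [-3.141, -0.0, 1.364]
force: [-3.5, -0.4, 10.4]
grip_width: 0.0002
finger_force: 4.3
the job is handed in; nothing more can be done
None
```

I handed the job in at about 23 s (no verdict was returned): the dark pinion and black sleeve stand in the box beside the bright one, and the arm is still pressing the lever at about 9 N, at a height that puts it mid-green by calculation — I could not read the pointer itself in the pictures.

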